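Shut and lock a painter's travelling case

ROBOT

A 6-joint arm with a two-finger parallel gripper is mounted at the origin on the work surface. World frame = base frame: x ahead of the robot, y to its left, z up, the work surface at z = 0. Lengths are in m, angles in rad, forces in N, time in s.
With the tool pointing down it reaches from about 0.35 to 0.975 m from the base axis. Payload 4.9 kg.
Tool frame: the origin (TCP) lies between the finger pads; the fingertips stand 22 mm ahead of it and the grasp point (between the pads) lies 3 mm ahead of it; z points along the fingers, y is the line along which they close (so a half turn about z gives the same grasp; the last joint's range is limited). The gripper opens to 85 mm and grips with 20 to 120 N. Pads are 22 mm wide; open, the fingers measure 114 mm over their backs; the gripper's body (76 mm by 85 mm) begins 54 mm behind the grasp point. The pads swing forward as they close: fully open they stand 13 mm farther back than shut.
Start: joints at [-0.119, 0.053, 1.613, -0, 1.476, -0.119], TCP at [0.625, 0, 0.253] pointing down, gripper open.
Joint ranges: [-3.01, 3.01], [-1.01, 2.22], [0.06, 2.58], [-1.02, 4.17], [0.09, 2.62], [-3.14, 3.14]. Speed limits (rad/s): [2.57, 2.57, 3.14, 3.14, 3.14, 3.14].

INTERFACE

Orientations are given as a unit quaternion [w, x, y, z].
In Python, from plant import state, grab_frame, get_calibration, job_done, recognise, regions_of gives the robot as it stands.
- The arm moves only by the tool apply_moves, never from a script. Its argument "targets" is a list of rows, each an object with "translation": the shift along the tool's x, y, z normalised to -1 to 1, where 1 is 100 mm, a list of three; "twist": the turn about the tool's z normalised to -1 to 1, where 1 is 0.1 rad; "hand": the opening, from 0 (shut) to 1 (fully open). A call has 1 to 8 rows; each row shifts and turns the commanded pose from where the row before left it, along the tool's axes as they then stand; what a row does not reach is not made up. A row lasts 1/10 s, in which the tool goes at most 50 mm and 8.59 degrees, less where a joint would pass 70% of its speed; a pose out of reach is approached as far as the arm can. A call with a number of a shift or a turn outside -1 to 1 is refused whole. A call with a gripper value outside its range is refused whole. The fingers move at their own pace and stop on an object; the grip force is fixed at half the most. Time passes only in rows, so rows that do not move let the fingers close. It gives the time, the measured TCP pose, the force, the opening and the grip force at its end, in the units of the state.
- state(): the state, without advancing time (a new reading comes with each control period).
- grab_frame(name): name is "scene" or "side" or "wrist"; returns the picture (400x640x3 uint8, red, green, blue); there is no depth.
- get_calibration(name): a dict with "camera_matrix" (3x3 intrinsics, pixels), "pose" (4x4, takes a point from camera to world coordinates). Camera axes: x right, y up, looking along -z (the intrinsics and any distortion apply to the point x, -y, -z); pixel columns grow to the right and rows downward; lengths in m; the calibration is good to about 2 mm. A picture is of the moment at which its call begins: read the wrist's pose just before it. get_calibration takes no time and is no camera call; for the wrist camera it gives the pose at the moment of the call.
- job_done(): hands the job in; it is judged then, once.
Trained networks look in the newest picture that a camera, given by its name, has taken for a name from the list of things; names that differ only in an ending like _2 or _b are one class to them, and where a whole thing is asked for, a point or a joint stands for the part that bears it (a point fixed in the world has none). Each returns a list of dicts, best first, with "score" (0 to 1); they miss things now and then, are a little off and sometimes report something else, mostly with a low value. They report only what shows in the picture. A call takes as long as a camera call.
- recognise(camera, query): "point" ([x, y, z] in m, in world coordinates, good to about 4 mm: the middle of the surface that is visible of it).
- regions_of(camera, query): "pixels" (400x640 bool, what is visible of it).
The state is a dict: "time": time; "joint_pos": joint angles; "joint_vel": joint speeds; "joint_efforts": joint torques, N m; "tool_pos": TCP position; "tool_rot": TCP orientation; "contact_force": force on the tool from outside, world axes, zero at the start; "ft_torque": the same for the moment, N m; "gripper_width": opening from 0.0 (shut) to 1.0 (fully open); "grasp_force": force on a finger pad.
Only numpy, scipy, OpenCV 4.12 (cv2) and the standard library are available. Lean on these libraries where they do the work, as an engineer would, in place of code of your own. Each camera call takes 0.05 s, during which the arm holds its last target. There are 200 camera calls.

TASK

With the fingertips, push the sliding lid of the wooden case fully home against its end wall, while the round fastener is still open. Then set a fingertip in the fastener's slot and turn it a quarter turn clockwise to its stop, so that its tongue locks the lid in. Only push, gently: grip and lift nothing, and leave the other things on the bench where they are.

Things in the scene. Friction and masses are not known exactly. Their poses are not given: they have to be found in the camera images.
- case: Flat wooden case fixed to the bench, 200 mm (x) by 360 mm (y). Origin: centre of its underside, on the bench; z up. Floor 12 mm up, walls 33 mm. A lid slides along y in the channel in its -y part, under side lips (27 to 33 mm up, reaching in to 78 mm either side of the centre line). The end wall at -y (inner face y = -168 mm) is the lid's stop; the round cam fastener is at the +y end.
- cover: Loose wooden sliding lid, 173 (x) by 190 (y) by 12 mm, 0.3 to 0.6 kg, on the case floor; its top is 24 mm above the bench. Origin: centre of its underside; axes as the case's. Fully home it touches the end wall, its origin at y = -73 mm in the case frame; it starts 14 to 28 mm short of that, towards +y. Slides with some newtons of friction.
- cover_push (a point): Middle of the +y face of the lid's raised block, 32 mm above the bench: push here towards the case's -y. The block, 110 (x) by 96 (y) mm with a painted round ornament, stands in the lid's middle, 16 mm above the lid's top (40 mm above the bench).
- cam (a joint): Angle of the quarter-turn fastener, rad: 0 open (slot along the case's x, tongue to +x), 1.571 locked, at its stop (slot along y, tongue to -y, behind the home lid's edge with 2 mm to spare). Grows clockwise seen from above. Starts between 0 and 0.25. About 0.12 N m of friction, no spring: it stays where it is left.
- cam_axis (a point): On the fastener's axis at the slot's floor, 34 mm above the bench; case frame x 0, y 104 mm. A brass disc 104 mm across carries two half-moons, 18 mm high (tops 52 mm above the bench), 90 mm long at the slot, 100 mm over both; the straight slot between them is 42 mm wide, crosses the axis and is open at both ends. Below the disc a steel tongue, 20 mm wide, 14 to 23 mm up, reaches 80 mm from the axis.
- cam_slot (a point): Point on the slot's floor, midway between its walls, 28 mm from the axis on the tongue's side; turns with the fastener. A place for a fingertip, which then sweeps round the axis.
- jar: Bystander, leave alone: lidded jar, 56 mm across, 62 mm high. Origin: centre of its underside.
- dish: Bystander, leave alone: small white plate, 84 mm across, 18 mm high. Origin: centre of its underside.
- brush: Bystander, leave alone: broad flat paint brush lying, 190 mm long. Origin: centre of its underside (mid-length).
- mug: Bystander, leave alone: white mug, 72 mm across, 85 mm high. Origin: centre of its underside.
- knife: Bystander, leave alone: spatula-like palette knife lying flat, 200 mm long. Origin: centre of its underside (mid-length).
- bottle: Bystander, leave alone: amber bottle, 50 mm across, 120 mm high. Origin: centre of its underside.
- bowl: Bystander, leave alone: blue bowl, 100 mm across, 45 mm high. Origin: centre of its underside.

How it is judged:
On the way, in this order (a step that is already met when the one before it is completed fails the run):
1. the lid is fully home (within 5 mm of the end wall) while the fastener is still open (under 0.6 rad) (y of cover in the frame of case below -0.068 m and value of joint cam below 0.6 rad), for 0.2 s.
2. a fingertip pushes the slotted head round (fastener between 0.5 and 1.3 rad, grasp point within 75 mm of its axis seen from above and over 45 mm up) (value of joint cam between 0.5 and 1.3 rad and contact force between the fingers and cam above 0.5 N and horizontal distance between the grasp point and cam_axis below 0.075 m and height (world z) of the grasp point above 0.045 m), for 0.05 s.
3. the fastener is turned to its stop (over 1.4 rad) (value of joint cam above 1.4 rad), for 0.2 s.
At the end, for the whole second after the job is handed in: The lid is home within 5 mm of the end wall, flat and at rest, and the fastener stands at its stop, at over 1.4 rad of 1.571 (y of cover in the frame of case below -0.068 m and value of joint cam above 1.4 rad and linear speed of cover below 0.01 m/s and velocity of joint cam below 0.05 rad/s and angle between cover's own z axis and vertical below 0.05 rad); the robot touches nothing.
It fails at once if the lid is lifted or prised up (8 mm) out of the channel (z of cover in the frame of case above 0.02 m or angle between cover's own z axis and vertical above 0.12 rad).
It fails at once if the fastener is gripped or forced (over 60 N) (contact force between the fingers and cam above 60 N).
It fails at once if a bystander is moved by more than 25 mm (distance of any of jar, dish, brush, mug, knife, bottle, bowl from where it was at the start of the episode above 0.025 m).
It also fails if it takes over 45 s, if anything falls off the work surface, if the arm or the gripper's body presses on something with over 40 N, if the wrist force passes 120 N, or if a joint passes its speed limit or range.

## Working session

There is one attempt and no reset: what is moved stays moved. The work goes in short steps, Python scripts to look and compute and a tool call to move; the robot and the scene stay as the last step left them, time stands still between calls to the robot, and variables do not carry over. Pictures are saved under pics/ and viewed, at most 10 in all, crops included, and the job is handed in when it is done.

Besides the shell and the picture viewer there is one more tool, called after ">>>" as a command line: name --argument value ..., lists and objects as JSON in quotes. apply_moves: Moves the arm, as the interface text tells. Its arguments: {"type":"object","properties":{"targets":{"type":"array"}},"required":["targets"]}

```bash
mkdir -p pics
python3 - <<'E'
from plant import *
import cv2,numpy as np
s=state();print(s['time'],s['tool_pos'],s['tool_rot'])
ims=[]
for c in ['scene','side']:
    im=grab_frame(c)
    cv2.imwrite(f'pics/{c}0.png',im[:,:,::-1])
    print(c,get_calibration(c)['camera_matrix'].tolist(), get_calibration(c)['pose'].round(3).tolist())
    for q in ['case','cover','cover_push','cam','cam_axis','cam_slot','jar','mug','bottle','bowl','dish','brush','knife']:
        r=recognise(c,q); print(c,q,[(np.round(x['point'],3).tolist(),round(x['score'],2)) for x in r[:2]])
E
```

```text
0.0 [6.24421345e-01 7.14825156e-05 2.52072460e-01] [-8.09420490e-04  7.07101225e-01  7.07111591e-01 -6.31902960e-04]
scene [[432.62881338777953, 0.0, 319.7004450738066], [0.0, 432.62881338777953, 205.7593163920014], [0.0, 0.0, 1.0]] [[-0.643, -0.6, 0.475, 1.217], [0.765, -0.49, 0.417, 0.494], [-0.018, 0.632, 0.775, 1.019], [0.0, 0.0, 0.0, 1.0]]
scene case [([0.557, 0.153, 0.034], 0.72), ([0.532, 0.173, 0.034], 0.63)]
scene cover [([0.56, 0.036, 0.022], 0.87)]
scene cover_push [([0.56, 0.032, 0.024], 0.63), ([0.531, 0.173, 0.036], 0.34)]
scene cam [([0.531, 0.172, 0.037], 0.91)]
scene cam_axis [([0.56, 0.155, 0.033], 0.63), ([0.538, 0.394, 0.005], 0.44)]
scene cam_slot [([0.532, 0.176, 0.038], 0.63)]
scene jar [([0.69, 0.158, 0.057], 0.66)]
scene mug [([0.559, 0.037, 0.023], 0.66), ([0.479, -0.366, 0.056], 0.56)]
scene bottle [([0.638, -0.352, 0.067], 0.67), ([0.693, 0.155, 0.056], 0.25)]
scene bowl [([0.666, 0.419, 0.023], 0.69)]
scene dish [([0.724, 0.037, 0.009], 0.74)]
scene brush [([0.404, 0.1, 0.016], 0.84), ([0.664, 0.42, 0.024], 0.67)]
scene knife [([0.538, 0.391, 0.007], 0.85
[... 151 characters left out ...]
[-0.1, -0.583, 0.806, 0.866], [0.023, 0.809, 0.588, 0.712], [0.0, 0.0, 0.0, 1.0]]
side case [([0.528, 0.178, 0.037], 0.95)]
side cover [([0.556, 0.053, 0.023], 0.86)]
side cover_push [([0.559, 0.048, 0.02], 0.76), ([0.526, 0.176, 0.031], 0.7)]
side cam [([0.528, 0.174, 0.045], 0.6)]
side cam_axis [([0.53, 0.182, 0.033], 0.63)]
side cam_slot [([0.528, 0.176, 0.044], 0.91)]
side jar [([0.679, 0.164, 0.042], 0.93)]
side mug [([0.476, -0.354, 0.056], 0.59)]
side bottle [([0.626, -0.344, 0.062], 0.6), ([0.559, 0.05, 0.027], 0.33)]
side bowl [([0.682, 0.411, 0.022], 0.89)]
side dish [([0.732, 0.032, 0.008], 0.87)]
side brush [([0.394, 0.109, 0.018], 0.71)]
side knife [([0.53, 0.396, 0.006], 0.81)]
```

View pics/scene0.png

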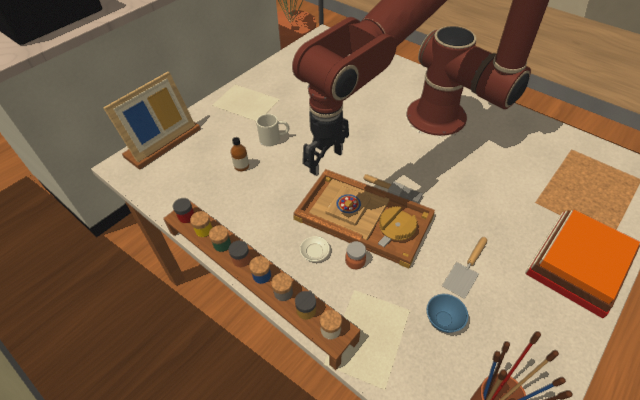

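View pics/side0.png

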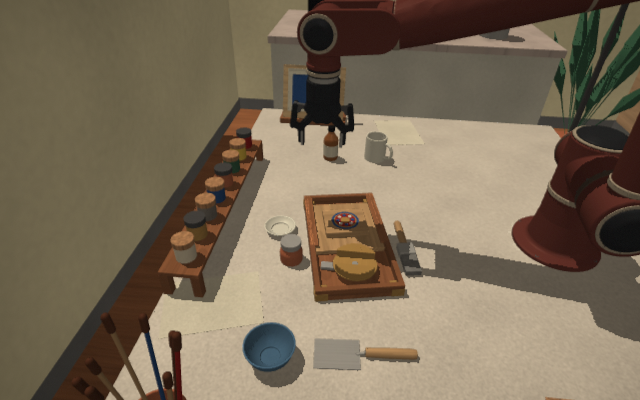

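The case lies at about (355,215) in scene and (350,245) in side, with the lid's block and ornament at its -y end, the gold fastener at (398,223) / (355,265), and the tongue pointing +x. Next I fit the case pose to the masks.

```bash
cat > h.py <<'E'
from plant import *
import cv2,numpy as np
def proj(c,P,cal=None):
    k=cal or get_calibration(c);T=np.linalg.inv(k['pose']);P=np.atleast_2d(P)
    p=P@T[:3,:3].T+T[:3,3];p=p*[1,-1,-1];q=p@k['camera_matrix'].T
    return q[:,:2]/q[:,2:]
def w(pose,P):
    x,y,a=pose;P=np.atleast_2d(P).astype(float);c,s=np.cos(a),np.sin(a)
    return np.c_[x+c*P[:,0]-s*P[:,1],y+s*P[:,0]+c*P[:,1],P[:,2]]
E
python3 - <<'E'
from h import *
from scipy.optimize import minimize
box=np.array([[i*.1,j*.18,z] for i in(-1,1) for j in(-1,1) for z in(0,.033)])
M={};C={};I={}
for c in ['scene','side']:
    I[c]=grab_frame(c);C[c]=get_calibration(c)
    m=np.zeros((400,640),bool)
    for q in ['case','cover','cam']:
        r=regions_of(c,q)
        for x in r[:2]:
            p=np.argwhere(x['pixels']);print(c,q,round(x['score'],2),len(p),p.mean(0).round())
        m|=r[0]['pixels']
    cs,_=cv2.findContours(m.astype(np.uint8),0,1)
    b=max(cs,key=cv2.contourArea); h=cv2.convexHull(b)
    M[c]=cv2.fillConvexPoly(np.zeros((400,640),np.uint8),h,1)
def hull(c,p):
    q=cv2.convexHull(proj(c,w(p,box),C[c]).astype(np.float32))
    return cv2.fillConvexPoly(np.zeros((400,640),np.uint8),np.round(q*16).astype(np.int32),1,shift=4),q
def cost(p,cs):
    return sum(1-(hull(c,p)[0]&M[c]).sum()/(hull(c,p)[0]|M[c]).sum() for c in cs)
for cs in (['scene'],['side'],['scene','side']):
    r=min((minimize(cost,[.552,.073,a],(cs,),method='Nelder-Mead',options=dict(initial_simplex=[[.552,.073,a],[.57,.073,a],[.552,.09,a],[.552,.073,a+.1]])) for a in(.1,.2,.3)),key=lambda r:r.fun)
    print(cs,r.x.round(4),r.fun,w(r.x,[0,.104,.034]).round(4))
p=r.x
out=[]
for c in M:
    im=cv2.resize(I[c],None,fx=4,fy=4,interpolation=cv2.INTER_CUBIC)[:,:,::-1].copy()
    def dr(P,col):
        cv2.polylines(im,[np.round(proj(c,w(p,P),C[c])*4+2).astype(int)],True,col,1)
    dr([[i*.1,j*.18,.033] for i,j in((-1,-1),(-1,1),(1,1),(1,-1))],(0,255,0))
    t=np.linspace(0,6.28,40);dr(np.c_[.052*np.cos(t),.104+.052*np.sin(t),0*t+.034],(255,0,255))
    u=(proj(c,w(p,[0,0,.03]),C[c])[0]*4).astype(int)
    out.append(im[max(0,u[1]-250):u[1]+250,u[0]-300:u[0]+300])
    cv2.imwrite(f'pics/fit_{c}.png',out[-1])
np.save('pose.npy',p)
E
```

```text
scene case 0.82 4740 [222. 374.]
scene cover 0.83 2723 [207. 349.]
scene cam 0.65 1030 [224. 396.]
scene cam 0.57 459 [254. 355.]
side case 0.83 5870 [258. 352.]
side cover 0.81 2762 [226. 344.]
side cam 0.58 1370 [262. 353.]
['scene'] [0.547  0.0754 0.2098] 0.011745180645984954 [[0.5253 0.1772 0.034 ]]
['side'] [0.547  0.0739 0.2022] 0.011228308948622034 [[0.5261 0.1758 0.034 ]]
['scene', 'side'] [0.5467 0.074  0.2034] 0.02502289673802438 [[0.5257 0.1759 0.034 ]]
```

View pics/fit_scene.png

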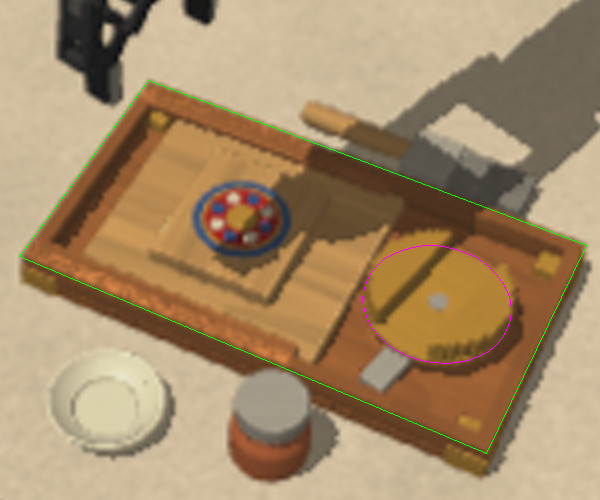

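View pics/fit_side.png

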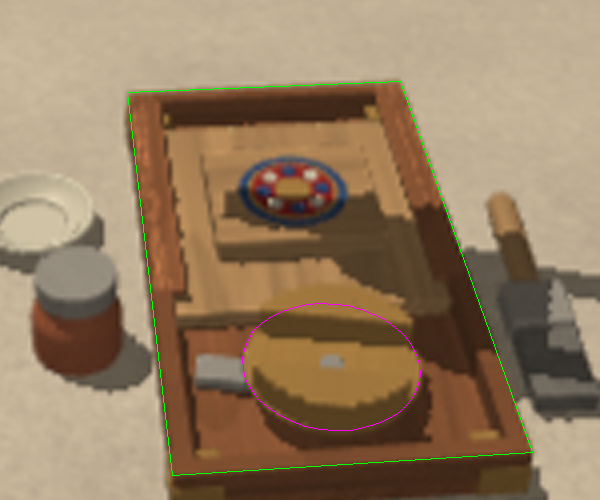

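Fit overlays the rim and disc well in both views. Tongue tip is at about (380,370) in the scene crop and (200,370) in the side crop; lid's +y edge runs to (315,360) in the scene crop.

```bash
cat >> h.py <<'E'
def unproj(c,uv,z):
    k=get_calibration(c);K=k['camera_matrix'];T=k['pose']
    d=np.linalg.inv(K)@[uv[0],uv[1],1];d=T[:3,:3]@(d*[1,-1,-1]);o=T[:3,3]
    return o+d*(z-o[2])/d[2]
def incase(P):
    x,y,a=np.load('pose.npy');d=np.array(P[:2])-[x,y];c,s=np.cos(a),np.sin(a)
    return np.array([c*d[0]+s*d[1],-s*d[0]+c*d[1]])*1000
E
python3 - <<'E'
from h import *
p=np.load('pose.npy')
def f(c,uv,z):
    u=(proj(c,w(p,[0,0,.03]))[0]*4).astype(int);o=np.array([u[0]-300,max(0,u[1]-250)])
    return incase(unproj(c,(np.array(uv)+o-2)/4,z)).round(1)
for n,c,uv,z in [('tongue L','scene',(362,378),.023),('tongue R','scene',(388,390),.023),('tongueroot','scene',(386,346),.023),('lid +x+y','scene',(315,360),.024),('lid+y -x','scene',(403,200),.024),('blk +x+y','scene',(268,298),.04),('blk+x-y','scene',(152,250),.04),
 ('tongue','side',(197,356),.023),('tongue','side',(197,385),.023),('lid +y+x','side',(182,318),.024),('blk +x+y','side',(218,240),.04),('blk -x+y','side',(385,235),.04),('slotwall','side',(253,372),.052),('slotwall','side',(412,380),.052),('slotwall floor','scene',(380,320),.034),('slotwall','scene',(452,240),.034)]: print(n,c,f(c,uv,z))
print('axis',w(p,[0,.104,0]),'push pts', w(p,[[0,.03,0],[0,-.014,0]]))
E
```

```text
tongue L scene [76.2 81.2]
tongue R scene [ 77.  100.9]
tongueroot scene [43.5 85.2]
lid +x+y scene [78.1 46.4]
lid+y -x scene [-85.4  44.1]
blk +x+y scene [55.7 -1.4]
blk+x-y scene [ 55.3 -94.2]
tongue side [76.  80.2]
tongue side [ 78.4 104. ]
lid +y+x side [81.9 47.9]
blk +x+y side [54.3 -4.6]
blk -x+y side [-52.6  -1.3]
slotwall side [ 49.3 124.7]
slotwall side [-39.4 138.3]
slotwall floor scene [32.5 74.8]
slotwall scene [-58.2  92.7]
axis [[0.52569208 0.1758871  0.        ]] push pts [[0.54063862 0.10341227 0.        ]
 [0.54952575 0.06031913 0.        ]]
```

>>> apply_moves --targets '[{"translation":[0.254,-0.208,0],"twist":0,"hand":0},{"translation":[0.254,-0.208,0],"twist":0,"hand":0},{"translation":[0.254,-0.208,0],"twist":0,"hand":0},{"translation":[0.254,-0.208,0],"twist":0,"hand":0},{"translation":[0,0,0],"twist":-0.7,"hand":0},{"translation":[0,0,0],"twist":-0.7,"hand":0},{"translation":[0,0,0],"twist":-0.63,"hand":0},{"translation":[0,0,0],"twist":0,"hand":0}]'

```text
time: 2.6
tool_pos: [0.5417, 0.1017, 0.2534]
tool_rot: [0.0, 0.632, 0.775, 0.0]
contact_force: [-0.1, -0.5, 0.1]
gripper_width: -0.002
grasp_force: 0.0
```

```bash
cat >> h.py <<'E'
def rep():
    from scipy.spatial.transform import Rotation as R
    s=state();q=s['tool_rot'];r=R.from_quat([q[1],q[2],q[3],q[0]]).as_matrix()
    a=np.load('pose.npy')[2]
    print('t',round(s['time'],2),'case xy',incase(s['tool_pos']).round(1),'z',round(s['tool_pos'][2]*1000,1),'yawerr',round(np.arctan2(r[1,1],r[0,1])-a,3),'toolz',r[:,2].round(3),'F',np.round(s['contact_force'],1),'g',round(s['gripper_width'],2))
E
python3 -c "
from h import *
rep()"
```

```text
t 2.6 case xy [ 0.7 28.1] z 253.4 yawerr -0.0 toolz [ 0.  0. -1.] F [-0.1 -0.5  0.1] g -0.0
```

>>> apply_moves --targets '[{"translation":[0,-0.007,0.4],"twist":0,"hand":0},{"translation":[0,0,0.4],"twist":0,"hand":0},{"translation":[0,0,0.4],"twist":0,"hand":0},{"translation":[0,0,0.4],"twist":0,"hand":0},{"translation":[0,0,0.3],"twist":0,"hand":0},{"translation":[0,0,0.12],"twist":0,"hand":0},{"translation":[0,0,0],"twist":0,"hand":0}]'

```text
time: 3.3
tool_pos: [0.5398, 0.1013, 0.0495]
tool_rot: [-0.001, 0.632, 0.775, -0.001]
contact_force: [0.7, -0.0, 0.7]
gripper_width: 0.001
grasp_force: 0.0
```

```bash
python3 -c "
from h import *
rep()
im=grab_frame('side');cv2.imwrite('pics/down.png',cv2.resize(im[160:320,270:450],None,fx=4,fy=3.6)[:,:,::-1])"
```

```text
t 3.3 case xy [-1.3 28.1] z 49.5 yawerr -0.001 toolz [-0.004 -0.    -1.   ] F [ 0.7 -0.   0.7] g 0.0
```

View pics/down.png

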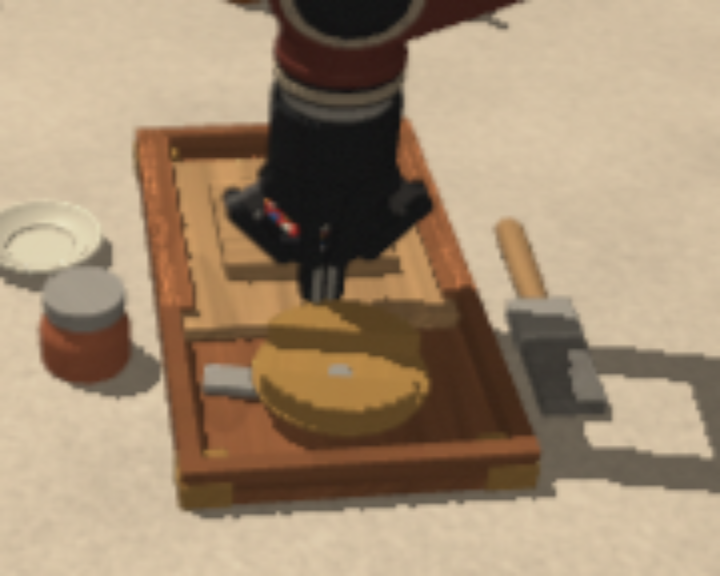

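The fingertip (at about 325,290) stands between the block's face (y≈265) and the fastener, clear of both. Push now.

>>> apply_moves --targets '[{"translation":[-0.07,0,0],"twist":0,"hand":0},{"translation":[-0.07,0,0],"twist":0,"hand":0},{"translation":[-0.05,0,0],"twist":0,"hand":0},{"translation":[-0.04,0,0],"twist":0,"hand":0},{"translation":[-0.04,0,0],"twist":0,"hand":0},{"translation":[-0.04,0,0],"twist":0,"hand":0},{"translation":[-0.03,0,0],"twist":0,"hand":0}]'

```text
time: 4.05
tool_pos: [0.5481, 0.0681, 0.0515]
tool_rot: [-0.0, 0.632, 0.775, 0.0]
contact_force: [-0.2, 4.6, 2.0]
gripper_width: -0.005
grasp_force: 2.0
```

```bash
python3 -c "
from h import *
rep()"
```

```text
t 4.05 case xy [ 0.2 -6.1] z 51.5 yawerr -0.0 toolz [ 0.  0. -1.] F [-0.2  4.6  2. ] g -0.01
```

Pushing with about 5 N. Continuing until the force rises at the end wall.

>>> apply_moves --targets '[{"translation":[-0.03,0,0],"twist":0,"hand":0},{"translation":[-0.03,0,0],"twist":0,"hand":0},{"translation":[-0.02,0,0],"twist":0,"hand":0},{"translation":[-0.02,0,0],"twist":0,"hand":0}]'

```text
time: 4.45
tool_pos: [0.5493, 0.0609, 0.0513]
tool_rot: [-0.003, 0.632, 0.775, 0.002]
contact_force: [-4.0, 18.7, 6.3]
gripper_width: -0.005
grasp_force: 9.5
```

```bash
python3 -c "
from h import *
rep()"
```

```text
t 4.45 case xy [ -0.1 -13.4] z 51.3 yawerr -0.002 toolz [-0.002  0.007 -1.   ] F [-4.  18.7  6.3] g -0.0
```

>>> apply_moves --targets '[{"translation":[0,0,0],"twist":0,"hand":0},{"translation":[0,0,0],"twist":0,"hand":0},{"translation":[0.15,0,0],"twist":0,"hand":0},{"translation":[0,0,-0.3],"twist":0,"hand":0},{"translation":[0,0,-0.4],"twist":0,"hand":0},{"translation":[0.33,0.1,0],"twist":0,"hand":0},{"translation":[0.33,0.1,0],"twist":0.8,"hand":0},{"translation":[0.33,0.1,0],"twist":0.8,"hand":0}]'

```text
time: 5.25
tool_pos: [0.559, 0.176, 0.1212]
tool_rot: [0.001, 0.693, 0.721, -0.001]
contact_force: [-0.4, -0.3, 0.0]
gripper_width: -0.002
grasp_force: 0.0
```

>>> apply_moves --targets '[{"translation":[0,0,0],"twist":0,"hand":0}]'

```text
time: 5.35
tool_pos: [0.5591, 0.1782, 0.1209]
tool_rot: [0.0, 0.691, 0.723, -0.0]
contact_force: [-0.1, 0.7, 0.6]
gripper_width: -0.0
grasp_force: 0.0
```

```bash
python3 -c "
from h import *
rep()
im=grab_frame('side');cv2.imwrite('pics/s2.png',cv2.resize(im[160:320,270:450],None,fx=4,fy=3.6)[:,:,::-1])"
```

```text
t 5.35 case xy [33.1 99.5] z 120.9 yawerr -0.157 toolz [ 0.    -0.001 -1.   ] F [-0.1  0.7  0.6] g -0.0
```

View pics/s2.png

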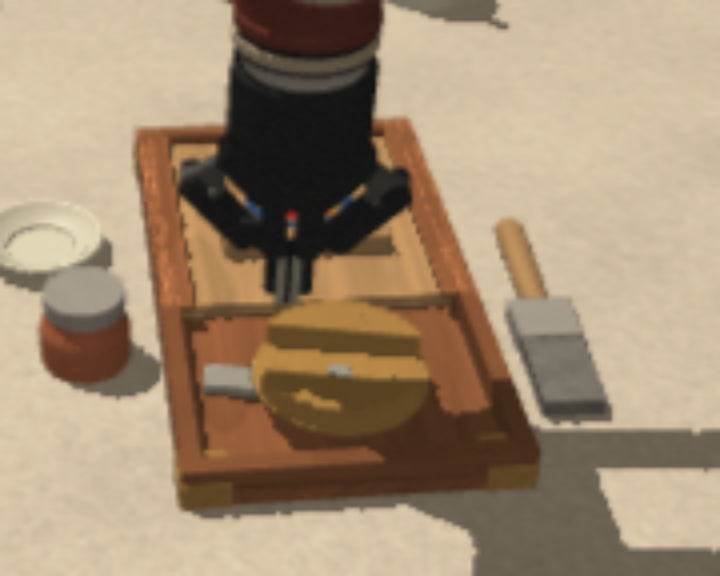

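The lid has moved home, its edge now at about row 308; the slot (floor at about 300,362) is open and free, with the tip above it. Check the lid numerically and go down.

```bash
python3 -c "
from h import *
for u,v in ((192,315),(448,303)): print(incase(unproj('side',(270+u/4,160+v/3.6),.024)))
"
```

```text
[78.1303    33.8039847]
[-83.43039096  34.30501012]
```

>>> apply_moves --targets '[{"translation":[0,-0.04,0.3],"twist":0,"hand":0},{"translation":[0,0,0.15],"twist":0,"hand":0},{"translation":[0,0,0.08],"twist":0,"hand":0},{"translation":[0,0,0.04],"twist":0,"hand":0},{"translation":[0,0,0],"twist":0,"hand":0}]'

```text
time: 5.9
tool_pos: [0.5551, 0.175, 0.064]
tool_rot: [-0.0, 0.692, 0.722, -0.0]
contact_force: [-0.4, 0.3, 0.6]
gripper_width: 0.0
grasp_force: 0.0
```

```bash
python3 -c "
from h import *
rep()"
```

```text
t 5.9 case xy [28.6 97.2] z 64.0 yawerr -0.161 toolz [-0.001 -0.    -1.   ] F [-0.4  0.3  0.6] g 0.0
```

Going down was fine; the lid edge reading (34 vs 22 expected) needs a check.

Run:
```python
from h import *
p=np.load('pose.npy')
O=[]
for c in ['side','scene']:
    im=grab_frame(c);u=proj(c,w(p,[0,-.02,.03]))[0];o=(u-[50,65]).astype(int)
    im=cv2.resize(im[o[1]:o[1]+130,o[0]:o[0]+100],None,fx=4,fy=4,interpolation=cv2.INTER_CUBIC)[:,:,::-1].copy()
    def dr(P,col): cv2.polylines(im,[np.round((proj(c,w(p,P))-o+.5)*4).astype(int)],False,col,1)
    dr([[-.086,.022,.024],[.086,.022,.024]],(0,255,0))
    dr([[-.086,.022,.012],[.086,.022,.012]],(255,255,0))
    dr([[.055,-.025,.04],[.055,-.121,.04],[-.055,-.121,.04],[-.055,-.025,.04],[.055,-.025,.04]],(0,0,255))
    O.append(im)
cv2.imwrite('pics/lid.png',np.hstack(O))
```

```text
(no output)
```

View pics/lid.png

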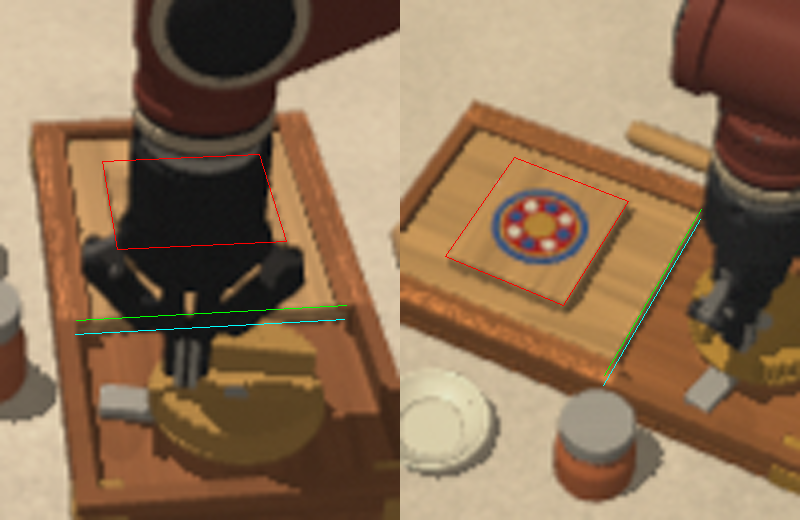

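The lid is home: the overlay of the home position matches its edge and block in both views, and the fingertip is in the slot. Start turning.

>>> apply_moves --targets '[{"translation":[-0.04,0,0],"twist":0,"hand":0},{"translation":[-0.04,0,0],"twist":0,"hand":0},{"translation":[-0.029,-0.011,0],"twist":1,"hand":0},{"translation":[-0.029,-0.011,0],"twist":1,"hand":0},{"translation":[-0.029,-0.011,0],"twist":1,"hand":0},{"translation":[-0.029,-0.011,0],"twist":1,"hand":0},{"translation":[-0.029,-0.011,0],"twist":1,"hand":0},{"translation":[-0.029,-0.011,0],"twist":1,"hand":0}]'

```text
time: 6.8
tool_pos: [0.547, 0.1522, 0.0654]
tool_rot: [0.0, 0.875, 0.484, 0.002]
contact_force: [2.1, 2.5, -0.7]
gripper_width: 0.001
grasp_force: 1.5
```

```bash
cat >> h.py <<'E'
def rel():
    rep();from scipy.spatial.transform import Rotation as R
    s=state();q=s['tool_rot'];r=R.from_quat([q[1],q[2],q[3],q[0]]).as_matrix()
    d=s['tool_pos']-w(np.load('pose.npy'),[0,.104,0])[0]
    print('tool rel axis mm',(r.T[:2]@(d*[1,1,0])*1000).round(1),'F tool',(r.T@s['contact_force']).round(1),'j6',s['joint_pos'][5])
E
python3 -c "
from h import *
rel()"
```

```text
t 6.8 case xy [16.1 76.5] z 65.4 yawerr -0.765 toolz [ 0.004  0.001 -1.   ] F [ 2.1  2.5 -0.7] g 0.0
tool rel axis mm [-8.7 30.6] F tool [3.2 0.4 0.7] j6 0.7010121833009878
```

>>> apply_moves --targets '[{"translation":[-0.031,-0.011,0],"twist":1,"hand":0},{"translation":[-0.031,-0.011,0],"twist":1,"hand":0},{"translation":[-0.031,-0.011,0],"twist":1,"hand":0},{"translation":[-0.031,-0.011,0],"twist":1,"hand":0},{"translation":[-0.031,-0.011,0],"twist":1,"hand":0},{"translation":[-0.031,-0.011,0],"twist":1,"hand":0}]'

```text
time: 7.4
tool_pos: [0.5294, 0.1438, 0.0654]
tool_rot: [0.0, 0.979, 0.203, 0.002]
contact_force: [3.1, -0.3, 0.0]
gripper_width: 0.003
grasp_force: 1.6
```

```bash
python3 -c "
from h import *
rel()"
```

```text
t 7.4 case xy [-2.8 71.8] z 65.4 yawerr -1.365 toolz [ 0.005  0.    -1.   ] F [ 3.1 -0.3  0. ] g 0.0
tool rel axis mm [-9.4 30.9] F tool [ 2.7  1.5 -0. ] j6 1.2911981339737693
```

>>> apply_moves --targets '[{"translation":[-0.031,-0.011,0],"twist":1,"hand":0},{"translation":[-0.031,-0.011,0],"twist":1,"hand":0},{"translation":[-0.02,0,0],"twist":0,"hand":0},{"translation":[-0.01,0,0],"twist":0,"hand":0},{"translation":[0,0,0],"twist":0,"hand":0}]'

```text
time: 7.9
tool_pos: [0.5208, 0.1439, 0.0655]
tool_rot: [-0.001, 0.994, 0.108, 0.004]
contact_force: [8.5, 3.6, -4.8]
gripper_width: 0.0
grasp_force: 4.0
```

```bash
python3 -c "
from h import *
rel()"
```

```text
t 7.9 case xy [-11.3  73.7] z 65.5 yawerr -1.558 toolz [ 0.007  0.002 -1.   ] F [ 8.5  3.6 -4.8] g 0.0
tool rel axis mm [-11.7  30.2] F tool [ 9.  -1.6  4.9] j6 1.4857645848962573
```

>>> apply_moves --targets '[{"translation":[-0.02,0,0],"twist":0,"hand":0},{"translation":[0,0,0],"twist":0,"hand":0},{"translation":[0,0,0],"twist":0,"hand":0}]'

```text
time: 8.2
tool_pos: [0.5205, 0.1439, 0.0657]
tool_rot: [-0.001, 0.994, 0.108, 0.006]
contact_force: [13.5, 4.6, -9.2]
gripper_width: -0.001
grasp_force: 7.2
```

```bash
python3 -c "
from h import *
rel()"
```

```text
t 8.2 case xy [-11.5  73.7] z 65.7 yawerr -1.559 toolz [ 0.012  0.003 -1.   ] F [13.5  4.6 -9.2] g -0.0
tool rel axis mm [-11.9  30.2] F tool [14.1 -1.6  9.4] j6 1.4854706036637084
```

At the stop: the force rises with no further motion. Back off to mid-slot and lift.

>>> apply_moves --targets '[{"translation":[0.08,0,0],"twist":0,"hand":0},{"translation":[0.07,0,0],"twist":0,"hand":0},{"translation":[0,0,0],"twist":0,"hand":0},{"translation":[0,0,-0.2],"twist":0,"hand":0},{"translation":[0,0,-0.4],"twist":0,"hand":0},{"translation":[0,0,-0.4],"twist":0,"hand":0},{"translation":[0,0,-0.4],"twist":0,"hand":0},{"translation":[0,0,0],"twist":0,"hand":0}]'

```text
time: 9.0
tool_pos: [0.5343, 0.1465, 0.2119]
tool_rot: [-0.0, 0.994, 0.107, 0.006]
contact_force: [0.5, 0.8, -0.0]
gripper_width: 0.001
grasp_force: 0.0
```

Run:
```python
from h import *
rel()
p=np.load('pose.npy')
O=[]
for c in ['side','scene']:
    im=grab_frame(c);u=proj(c,w(p,[0,0.02,.03]))[0];o=(u-[50,65]).astype(int)
    im=cv2.resize(im[o[1]:o[1]+130,o[0]:o[0]+100],None,fx=4,fy=4,interpolation=cv2.INTER_CUBIC)[:,:,::-1].copy()
    def dr(P,col): cv2.polylines(im,[np.round((proj(c,w(p,P))-o+.5)*4).astype(int)],False,col,1)
    dr([[-.086,.022,.024],[.086,.022,.024]],(0,255,0))
    for x in(-.021,.021): dr([[x,.059,.052],[x,.149,.052]],(0,0,255))
    O.append(im)
cv2.imwrite('pics/end.png',np.hstack(O))
```

```text
t 9.0 case xy [ 2.5 73.5] z 211.9 yawerr -1.56 toolz [ 0.012  0.002 -1.   ] F [ 0.5  0.8 -0. ] g 0.0
tool rel axis mm [ 2.2 30.5] F tool [ 0.6 -0.7  0. ] j6 1.4895715414030013
```

View pics/end.png

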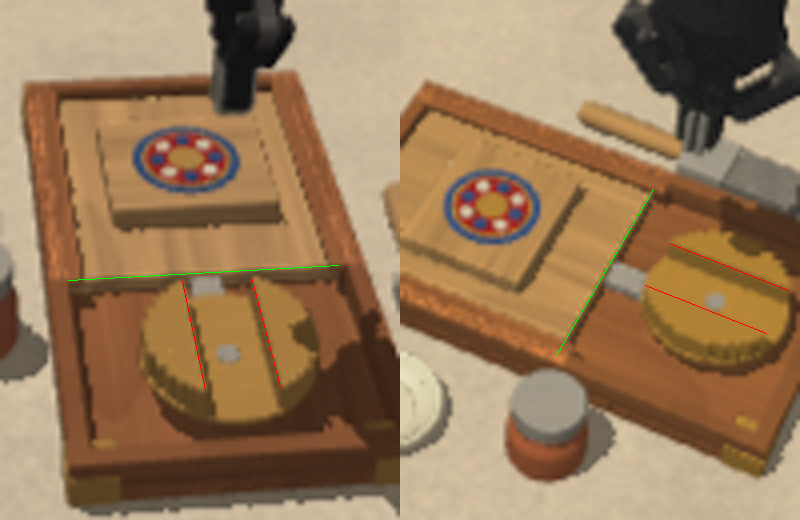

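The slot lies along the drawn locked lines, the tongue (207,285 / 628,278) is behind the lid's edge, the lid is home, and the gripper is clear.

```bash
python3 -c "
from plant import *
print(job_done())"
```

```text
the job is handed in; nothing more can be done
None
```

The lid is fully home and the fastener is turned to its stop with its tongue behind the lid's edge, both confirmed in the last pictures; the arm is clear and the job is handed in, though no verdict came back.

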